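# Index the pigment carousel to the next station

## Task

Turn the round pigment carousel on by one station, counter-clockwise seen from above: draw its red spring knob up so that the pin leaves the white-collared hole, swing the carousel round by the knob, and let the pin drop fully home in the next, red-collared hole. The hole was set by hand, so feel for it with the pin riding on the ring; ease off as soon as the pin bites and do not force it sideways. Leave the cup, bowl and ink bottle where they stand.

Things in the scene. Friction and masses are not known exactly. Their poses are not given: they have to be found in the camera images.
- stand: Grey cast stand of the carousel, 256 mm across, fixed. Origin on the carousel's vertical turning axis, at table height. Round its rim lies a flat steel index ring (93 to 119 mm from the axis, top 32 mm above the table) with three holes, 11 mm wide along the ring and 10 mm deep, on a circle of 106 mm radius, with white, red and blue collars counter-clockwise.
- white_hole (a point): Mouth centre of the white-collared hole, where the pin starts, level with the ring's top. The red-collared hole (next station) lies 45 to 75 degrees counter-clockwise of it about the stand's axis; it is clamped by hand and its exact place differs every time and is not measured. The blue-collared hole lies 55 degrees beyond the red one.
- carousel (a joint): Angle of the carousel (rad): 0 with the pin in the white hole, growing counter-clockwise from above; 0.78 to 1.31 at the red hole, 1.74 to 2.27 at the blue. A wooden disc 168 mm across with six white pigment pans (tops 59 mm above the table) and a brass arm that carries the pin. It turns stiffly (0.22 N m, plus the pin's rub on the ring) and stays where left.
- index_pin (a joint): Lift of the spring pin (m): 0 = fully home in a hole; about 0.010 with its tip riding on the ring's top; 0.016 = end stop. A spring presses it down with 4 N when home, 6 N at 10 mm, 7 N at the stop. The pin is 9 mm thick with a round end; it must rise 10.5 mm to clear the hole, and has 1 mm play each way in it. With the pin home the hole stops the carousel dead.
- knob_grip (a point): Middle of the red cylindrical knob on top of the pin, on its axis: 80 mm above the table when the pin is home, 106 mm from the carousel's axis. The knob is 24 mm across and 35 mm tall (20 mm below to 15 mm above this point) and rises with the pin. The brass bush under it ends 56 mm above the table; nothing else on the carousel is higher than 61 mm.
- knob: The index pin with its knob as one moving part; its origin lies on the pin's axis, 80 mm below the knob's middle, at table height when the pin is home.
- paper_cup: White paper cup, 74 mm across, 85 mm tall, loose; origin under its centre. A bystander.
- wash_bowl: Blue wash bowl, 144 mm across, 60 mm tall, loose; origin under its centre. A bystander.
- ink_bottle: Black ink bottle with white cap, 52 mm across, 105 mm tall, loose; origin under its centre. A bystander.

How it is judged:
On the way, in this order (a step that is already met when the one before it is completed fails the run):
1. the pin is drawn clear of the white hole (value of joint index_pin above 0.0095 m and value of joint carousel below 0.3 rad), for 0.05 s.
2. the carousel is swung towards the next hole with the pin up (value of joint carousel between 0.5 and 1.5 rad and value of joint index_pin above 0.006 m), for 0.05 s.
At the end, for the whole second after the job is handed in: The pin is home (lifted less than 2.5 mm) in the red-collared hole (carousel at 0.73 to 1.36 rad), the carousel at rest (under 0.02 rad/s), and cup, bowl and bottle are within 15 mm of where they stood (value of joint index_pin below 0.0025 m and value of joint carousel between 0.73 and 1.36 rad and velocity of joint carousel between -0.02 and 0.02 rad/s and distance of each of paper_cup, wash_bowl, ink_bottle from where it was at the start of the episode below 0.015 m); the robot touches nothing.
It fails at once if the pin is forced against the ring or stand with more than 40 N (contact force between knob and stand above 40 N).
It fails at once if cup, bowl or ink bottle is pushed away by more than 15 mm (distance of any of paper_cup, wash_bowl, ink_bottle from where it was at the start of the episode above 0.015 m).
It also fails if it takes over 56 s, if anything falls off the work surface, if the arm or the gripper's body presses on something with over 40 N, if the wrist force passes 120 N, or if a joint passes its speed limit or range.

## Robot

A 6-joint arm with a two-finger parallel gripper is mounted at the origin on the work surface. World frame = base frame: x ahead of the robot, y to its left, z up, the work surface at z = 0. Lengths are in m, angles in rad, forces in N, time in s.
With the tool pointing down it reaches from about 0.4 to 0.825 m from the base axis. Payload 7 kg.
Tool frame: the origin (TCP) lies midway between the tips of the shut fingers; the grasp point (between the pads) lies hold_point_z behind it (hold_point_z is the distance from the TCP to the grasp point, in m); z points along the fingers, y is the line along which they close (so a half turn about z gives the same grasp; the last joint's range is limited). The gripper opens to 88 mm and grips with 3 to 60 N. Pads are 19 mm wide; open, the fingers measure 130 mm over their backs; the gripper's body (78 mm by 193 mm) begins 47 mm behind the grasp point.
Start: joints at [-0.851, 0.359, 0.012, 0, -1.224, -0.288], TCP at [0.282, -0.613, 0.227] pointing down, gripper open.
Joint ranges: [-3.07, 3.07], [-1.43, 2.12], [-1.02, 1.25], [-3.03, 1.67], [-3.05, -0], [-3.03, 3.03]. Speed limits (rad/s): [2.39, 2.39, 3.01, 3.14, 3.14, 3.14].

## Interface

Orientations are given as [roll, pitch, yaw] about the fixed x, y, z axes, in that order (R = Rz(yaw) Ry(pitch) Rx(roll)).
In Python, from station import * gives the robot as it stands.
- The arm moves only by the tool apply_moves, never from a script. Its argument "steps" is a list of rows, each an object with "translation": the shift along the world's x, y, z scaled (see below), a list of three; "rotation": the turn, a rotation vector about the world's x, y, z scaled (see below), a list of three. A call has exactly 10 rows; each row is the pose to reach, as a shift and turn from the pose commanded when the call began; what a row does not reach only later rows make up. The controller multiplies each number of a shift by 250 mm and each number of a turn by 30 degrees. A row lasts 1/12 s, in which the tool goes at most 41.7 mm and 7.16 degrees, less where a joint would pass 70% of its speed; a pose out of reach is approached as far as the arm can. A call with a number of a shift or a turn outside -1 to 1 is refused whole. A call with a gripper value outside its range is refused whole. "jaw" is the closure, from -1 (fully open) to 1 (shut), so that 0 is half open, set as the call begins (left out, the last holds). The fingers move at their own pace and stop on an object; "newtons" is the grip in N (left out, the last holds). Time passes only in rows, so rows that repeat a pose let the fingers close, or fill a call up. It gives the time, the measured TCP pose, the force, the opening and the grip force at its end, in the units of the state.
- get_state(): the state, without advancing time (a new reading comes with each control period).
- grab_frame(name): name is "scene" or "top" or "wrist"; returns the picture (420x560x3 uint8, blue, green, red); there is no depth.
- camera_model(name): a dict with "fx", "fy", "cx", "cy" (pixels), "xyz" and "rotation" of the camera in the world. Camera axes: x right, y down, z forward; pixel columns grow to the right and rows downward; lengths in m; the calibration is good to about 2 mm. A picture is of the moment at which its call begins: read the wrist's pose just before it. camera_model takes no time and is no camera call; for the wrist camera it gives the pose at the moment of the call.
- job_done(): hands the job in; it is judged then, once.
The state is a dict: "t": time; "q": joint angles; "qd": joint speeds; "joint_efforts": joint torques, N m; "eef_pos": TCP position; "ee_rot": TCP orientation; "force": force on the tool from outside, world axes, zero at the start; "moment": the same for the moment, N m; "width": finger opening in m; "gripper_force": force on a finger pad.
Only numpy, scipy, OpenCV 4.12 (cv2) and the standard library are available. Lean on these libraries where they do the work, as an engineer would, in place of code of your own. Each camera call takes 0.05 s, during which the arm holds its last target. There are 200 camera calls.

## Working session

There is one attempt and no reset: what is moved stays moved. The work goes in short steps, Python scripts to look and compute and a tool call to move; the robot and the scene stay as the last step left them, time stands still between calls to the robot, and variables do not carry over. Pictures are saved under pics/ and viewed, at most 10 in all, crops included, and the job is handed in when it is done.

Besides the shell and the picture viewer there is one more tool, called as a command line: name --argument value ..., lists and objects as JSON in quotes. apply_moves: Moves the arm, as the interface text tells. Shifts and turns lie within -1 to 1; 1 stands for 250 mm of shift or 30 degrees of turn. Its arguments: {"type":"object","properties":{"steps":{"type":"array"},"jaw":{"type":"number"},"newtons":{"type":"number"}},"required":["steps"]}

```bash
mkdir -p pics; python3 - <<'E'
from station import *
import cv2,numpy as np
s=get_state();print(s)
a=grab_frame("scene");b=grab_frame("top")
cv2.imwrite("pics/scene.png",a);cv2.imwrite("pics/top.png",b)
for n in("scene","top"):print(camera_model(n))
E
```

```text
{'t': 0.0, 'q': array([-8.50910096e-01,  3.59379607e-01,  1.10588279e-02, -3.52783839e-04,
       -1.22409840e+00, -2.88107143e-01]), 'qd': array([ 0.0003071 ,  0.00176625, -0.00179511,  0.00021488, -0.00072764,
        0.00080329]), 'joint_efforts': array([ 2.57802158e-04, -5.82718098e+01,  2.93056977e+01,  6.99683100e+00,
        6.87731575e-03, -1.87558030e-04]), 'eef_pos': array([ 0.2822535 , -0.61261347,  0.22562691]), 'ee_rot': array([ 3.13994245e+00, -1.43189366e-04, -2.70993359e+00]), 'force': array([0.15543393, 0.25574084, 1.1574546 ]), 'moment': array([ 0.00324063, -0.02236096,  0.01340531]), 'gripper_force': 0.0, 'width': 0.08749605706606159}
{'fx': 446.5771363903645, 'fy': 446.5771363903645, 'cx': 277.87021902084837, 'cy': 209.9836407735687, 'xyz': array([ 1.10815052, -0.58209345,  0.91231313]), 'rotation': array([-2.35929902,  0.01357931,  0.75691733])}
{'fx': 413.7758569345304, 'fy': 413.7758569345304, 'cx': 286.39831506249146, 'cy': 217.6620403492983, 'xyz': array([0.40439503, 0.01528584, 1.035292  ]), 'rotation': array([-3.04606495, -0.01993369, -1.56789144])}
```

View pics/top.png

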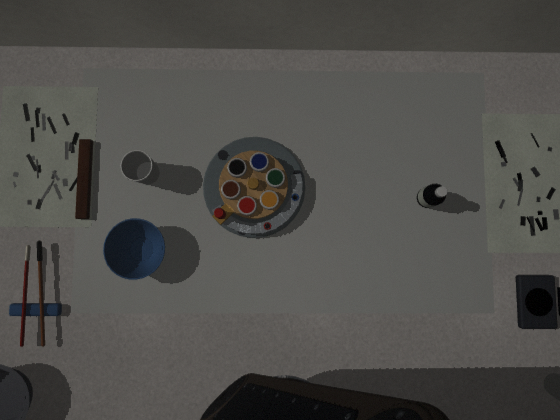

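View pics/scene.png

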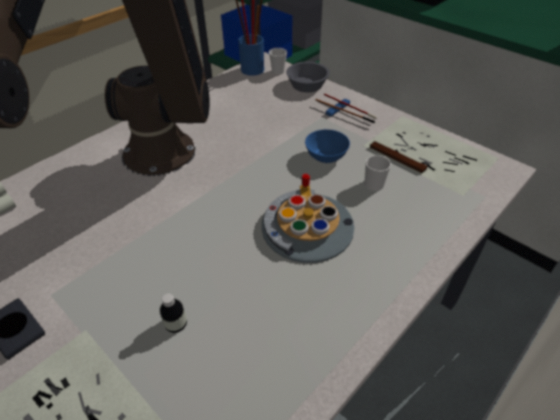

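The top view shows the knob at (219,213), the hub near (258,183), the red collar at (267,226), the blue collar at (295,198), the bowl at (134,248) and the cup at (137,166). In the scene view the knob is at (305,181). Next I'll triangulate these.

```bash
cat > h.py <<'E'
import cv2,numpy as np
from scipy.spatial.transform import Rotation as R
def ray(c,u,v):
    d=R.from_euler("xyz",c["rotation"]).as_matrix()@np.array([(u-c["cx"])/c["fx"],(v-c["cy"])/c["fy"],1])
    return np.array(c["xyz"]),d/np.linalg.norm(d)
def plane(c,u,v,z):
    o,d=ray(c,u,v);return o+d*(z-o[2])/d[2]
def tri(rs):
    A=np.zeros((3,3));b=np.zeros(3)
    for o,d in rs:
        P=np.eye(3)-np.outer(d,d);A+=P;b+=P@o
    p=np.linalg.solve(A,b);return p,[np.linalg.norm((np.eye(3)-np.outer(d,d))@(p-o)) for o,d in rs]
def blobs(im,box,hue,smin=110,vmin=50,amin=4):
    u0,v0,u1,v1=box;h=cv2.cvtColor(im[v0:v1,u0:u1],cv2.COLOR_BGR2HSV).astype(int)
    m=(abs((h[...,0]-hue+90)%180-90)<9)&(h[...,1]>smin)&(h[...,2]>vmin)
    n,l,st,c=cv2.connectedComponentsWithStats(m.astype(np.uint8))
    return [(c[i]+[u0,v0],st[i]) for i in range(1,n) if st[i,4]>=amin]
E
python3 - <<'E'
from station import *
from h import *
a=cv2.imread("pics/scene.png");b=cv2.imread("pics/top.png")
for im,box in((a,(260,165,360,262)),(b,(200,130,310,245))):
  for hue in (0,115):
    for c,s in blobs(im,box,hue): print(hue,c.round(1),s)
ct=camera_model("top")
g=cv2.cvtColor(b,cv2.COLOR_BGR2HSV)
print(b[140,255],b[155,222],b[145,190],b[232,240],b[234,236],b[120,250])
o=np.hstack([cv2.resize(b[130:245,195:320],None,fx=4,fy=4,interpolation=cv2.INTER_CUBIC)]);cv2.imwrite("pics/crop.png",cv2.convertScaleAbs(o,alpha=1.6))
E
```

```text
0 [305.3 179.2] [42  8  8 14 91]
0 [296.7 199.5] [31 30 13 10 95]
0 [316.4 199. ] [51 31 12  7 65]
115 [319.8 224.2] [54 55 12  9 84]
0 [246.4 204.9] [ 39  68  16  15 189]
0 [218.  212.4] [14 78  9 10 71]
0 [264.3 225.5] [64 93  2  6  6]
0 [268.8 225.4] [67 92  4  8 11]
115 [254.5 155.8] [53 25  4  3  4]
115 [260.  154.4] [58 24  5  2  5]
115 [253.3 159.7] [52 29  4  3  6]
115 [260.6 162.1] [60 30  3  5  7]
115 [265.2 160.6] [64 30  3  3  5]
115 [257.2 162.8] [56 32  3  3  4]
115 [258.2 167.5] [57 36  4  3  6]
115 [295.9 195.8] [92 64  7  6 11]
115 [293.5 199.2] [92 68  4  3  4]
[58 57 53] [31 29 28] [88 90 92] [40 36 36] [78 80 77] [88 91 92]
```

View pics/crop.png

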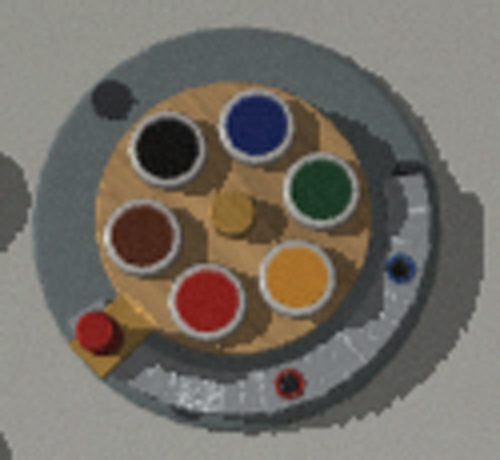

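The crop shows six pans around the hub, the knob at about (96,331), the red collar at (290,383) and the blue collar at (400,268), all in crop pixels at 4x.

```bash
python3 - <<'E'
from station import *
from h import *
ct=camera_model("top");cs=camera_model("scene")
P=lambda x,y,z:plane(ct,195+(x+.5)/4-.5,130+(y+.5)/4-.5,z)
pans=np.array([P(x,y,.059) for x,y in((168,148),(257,124),(321,189),(297,277),(207,300),(143,236))])
c=pans.mean(0);print("axis",c,np.linalg.norm(pans-c,axis=1))
k,e=tri([ray(cs,305.3,179.2),ray(ct,218.,212.4)]);print("knob",k,e)
kp=P(96,331,.095)
ang=lambda p:np.degrees(np.arctan2(*(p-c)[1::-1]))
for n,p in(("k",k),("kp",kp),("red",P(290,383,.032)),("blue",P(400,268,.032))):print(n,p,np.linalg.norm((p-c)[:2]),ang(p))
for n,u,v,z in(("bowl",134,248,.06),("cup",137,166,.085),("bottle",434,194,.09)):print(n,plane(ct,u,v,z))
print(camera_model("wrist"))
E
```

```text
axis [0.58156357 0.07681131 0.059     ] [0.05470695 0.05547459 0.05477145 0.0549677  0.05483962 0.05488257]
knob [0.50626932 0.15351555 0.0807951 ] [np.float64(0.0016729643446750716), np.float64(0.0016729643446750423)]
k [0.50626932 0.15351555 0.0807951 ] 0.10748378868462373 134.4685191466392
kp [0.50592389 0.15129732 0.095     ] 0.10615802650246199 135.4402914181654
red [0.48155512 0.04234594 0.032     ] 0.10578067131786696 -160.98479230171293
blue [ 0.55246377 -0.02443913  0.032     ] 0.10534918039698281 -106.0348737114444
bowl [0.42505405 0.351778   0.06      ]
cup [0.61418693 0.34341276 0.085     ]
bottle [ 0.55195884 -0.34634799  0.09      ]
{'fx': 339.61353665092247, 'fy': 339.61353665092247, 'cx': 280.3283810758861, 'cy': 213.6132388729169, 'xyz': array([ 0.21050067, -0.64552136,  0.38487406]), 'rotation': array([ 2.84544329e+00, -6.26603114e-04,  2.00282939e+00])}
```

apply_moves --steps '[{"translation":[0.028,0.0955,0],"rotation":[0,0,0.115]},{"translation":[0.056,0.191,0],"rotation":[0,0,0.23]},{"translation":[0.084,0.287,0],"rotation":[0,0,0.344]},{"translation":[0.112,0.382,0],"rotation":[0,0,0.459]},{"translation":[0.14,0.478,0],"rotation":[0,0,0.573]},{"translation":[0.168,0.574,0],"rotation":[0,0,0.688]},{"translation":[0.196,0.669,0],"rotation":[0,0,0.802]},{"translation":[0.224,0.765,0],"rotation":[0,0,0.917]},{"translation":[0.252,0.86,0],"rotation":[0,0,0.96]},{"translation":[0.28,0.956,0],"rotation":[0,0,1.0]}]'

```text
t: 0.93
eef_pos: [0.3524, -0.3727, 0.2263]
ee_rot: [3.141, 0.0, -2.185]
force: [1.4, -0.2, -0.4]
width: 0.0873
gripper_force: 0.0
```

apply_moves --steps '[{"translation":[0.028,0.0955,0],"rotation":[0,0,0.115]},{"translation":[0.056,0.191,0],"rotation":[0,0,0.23]},{"translation":[0.084,0.287,0],"rotation":[0,0,0.344]},{"translation":[0.112,0.382,0],"rotation":[0,0,0.459]},{"translation":[0.14,0.478,0],"rotation":[0,0,0.573]},{"translation":[0.168,0.574,0],"rotation":[0,0,0.688]},{"translation":[0.196,0.669,0],"rotation":[0,0,0.802]},{"translation":[0.224,0.765,0],"rotation":[0,0,0.917]},{"translation":[0.252,0.86,0],"rotation":[0,0,0.96]},{"translation":[0.28,0.956,0],"rotation":[0,0,1.0]}]'

```text
t: 1.77
eef_pos: [0.4223, -0.1338, 0.2264]
ee_rot: [3.141, 0.0, -1.661]
force: [0.9, 0.3, -0.6]
width: 0.0879
gripper_force: 0.0
```

apply_moves --steps '[{"translation":[0.028,0.0955,0],"rotation":[0,0,0.115]},{"translation":[0.056,0.191,0],"rotation":[0,0,0.23]},{"translation":[0.084,0.287,0],"rotation":[0,0,0.344]},{"translation":[0.112,0.382,0],"rotation":[0,0,0.459]},{"translation":[0.14,0.478,0],"rotation":[0,0,0.573]},{"translation":[0.168,0.574,0],"rotation":[0,0,0.688]},{"translation":[0.196,0.669,0],"rotation":[0,0,0.802]},{"translation":[0.224,0.765,0],"rotation":[0,0,0.917]},{"translation":[0.252,0.86,0],"rotation":[0,0,0.96]},{"translation":[0.28,0.956,0],"rotation":[0,0,1.0]}]'

```text
t: 2.6
eef_pos: [0.4924, 0.1051, 0.2264]
ee_rot: [3.141, 0.0, -1.138]
force: [-0.3, -0.1, -0.5]
width: 0.0876
gripper_force: 0.0
```

```bash
python3 - <<'E'
from station import *
import station,json
from h import *
print([(n,getattr(station,n)) for n in dir(station) if 'hold' in n.lower()])
c=camera_model("wrist");im=grab_frame("wrist");cv2.imwrite("pics/w1.png",im)
json.dump({k:np.asarray(v).tolist() for k,v in c.items()},open("w1.json","w"))
for b in blobs(im,(0,0,560,420),0,amin=30):print(b)
E
```

```text
[('hold_point_z', 0.0188)]
(array([314.66929134, 137.59055118]), array([307, 129,  17,  18, 127], dtype=int32))
(array([251.24234471, 165.04811899]), array([ 232,  146,   39,   39, 1143], dtype=int32))
(array([196.74373796, 188.33333333]), array([181, 167,  37,  36, 519], dtype=int32))
(array([206.54285714, 175.42857143]), array([197, 167,  21,  17, 105], dtype=int32))
(array([245.2936747 , 235.60090361]), array([232, 220,  27,  32, 664], dtype=int32))
```

apply_moves --steps '[{"translation":[0.007,0.024,-0.02],"rotation":[0,0,0.084]},{"translation":[0.014,0.047,-0.04],"rotation":[0,0,0.168]},{"translation":[0.021,0.07,-0.06],"rotation":[0,0,0.253]},{"translation":[0.028,0.094,-0.08],"rotation":[0,0,0.337]},{"translation":[0.034,0.118,-0.1],"rotation":[0,0,0.421]},{"translation":[0.041,0.141,-0.12],"rotation":[0,0,0.505]},{"translation":[0.048,0.165,-0.14],"rotation":[0,0,0.59]},{"translation":[0.055,0.188,-0.16],"rotation":[0,0,0.674]},{"translation":[0.055,0.188,-0.16],"rotation":[0,0,0.674]},{"translation":[0.055,0.188,-0.16],"rotation":[0,0,0.674]}]'

```text
t: 3.48
eef_pos: [0.5059, 0.1508, 0.1861]
ee_rot: [3.14, 0.0, -0.787]
force: [0.8, 0.2, -0.0]
width: 0.0878
gripper_force: 0.0
```

```bash
python3 - <<'E'
from station import *
import json
from h import *
c=camera_model("wrist");im=grab_frame("wrist");cv2.imwrite("pics/w2.png",im)
json.dump({k:np.asarray(v).tolist() for k,v in c.items()},open("w2.json","w"))
for b in blobs(im,(0,0,560,420),0,amin=30):print(b)
w=cv2.imread("pics/w1.png");cv2.imwrite("pics/w12.png",cv2.convertScaleAbs(cv2.resize(np.hstack([w,im]),(800,300)),alpha=1.5))
E
```

```text
(array([310.894081  , 135.25545171]), array([ 289,  113,   45,   46, 1605], dtype=int32))
(array([243.21189591, 137.22800496]), array([222, 114,  44,  45, 807], dtype=int32))
(array([383.79532164, 132.07017544]), array([374, 122,  20,  21, 171], dtype=int32))
(array([277.65819861, 211.1812933 ]), array([263, 193,  31,  37, 866], dtype=int32))
```

View pics/w12.png

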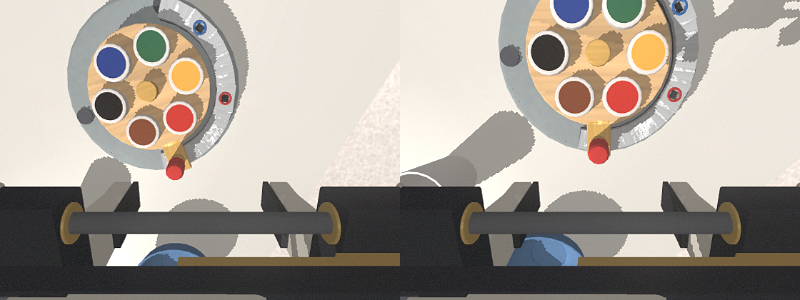

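The wrist views (800x300 montage) show the knob at (175,168) in the left picture and (598,150) in the right, centred between the open fingers. The red collar is at (226,98) and (675,94).

```bash
python3 - <<'E'
import json
from h import *
c1,c2=(json.load(open(f)) for f in("w1.json","w2.json"))
k,e=tri([ray(c1,245.3,235.6),ray(c2,277.7,211.2)]);print("knob",k,e)
r,e=tri([ray(c1,314.67,137.59),ray(c2,383.8,132.07)]);print("red",r,e)
# pan + 800x300 montage => x1.4
p,e=tri([ray(c1,251.24,165.05),ray(c2,310.89,135.26)]);print("redpan",p,e)
for c,l in((c1,((111,62),(152,46),(186,75),(108,106),(143,131),(179.5,118))),(c2,((573,7),(624,7),(648,53),(548,53),(573,97),(622,97)))):
    L=np.array([plane(c,(x*1.4)%560,y*1.4,.059) for x,y in l]);print(L.mean(0))
a=np.array([.5816,.0768])
for q in(k,r,plane(c1,314.67,137.59,.032),plane(c2,383.8,132.07,.032),plane(c2,277.7,211.2,.08),plane(c1,245.3,235.6,.08)):
    d=q[:2]-a;print(q,np.hypot(*d),np.degrees(np.arctan2(d[1],d[0]))%360)
E
```

```text
knob [0.50767375 0.15218424 0.08023794] [np.float64(9.463506205826748e-05), np.float64(9.46350620581775e-05)]
red [0.48299578 0.04309195 0.03435413] [np.float64(7.35959818468858e-05), np.float64(7.359598184683337e-05)]
redpan [0.52981593 0.0912709  0.05906369] [np.float64(4.2571313722672965e-05), np.float64(4.257131372268948e-05)]
[0.58276025 0.07673892 0.059     ]
[0.58178655 0.07828255 0.059     ]
[0.50767375 0.15218424 0.08023794] 0.10558349034792634 134.44053545143186
[0.48299578 0.04309195 0.03435413] 0.10420664904100528 198.873097820245
[0.48264902 0.04319537 0.032     ] 0.10450152318204774 198.7579402891945
[0.48246302 0.04265617 0.032     ] 0.10485199875772044 199.0042507857049
[0.50755039 0.15229963 0.08      ] 0.10575225678704903 134.44448160454536
[0.50773082 0.15220747 0.08      ] 0.10556013521167776 134.40958709644565
```

apply_moves --steps '[{"translation":[0.005,0.006,-0.06],"rotation":[0,0,0]},{"translation":[0.005,0.006,-0.12],"rotation":[0,0,0]},{"translation":[0.005,0.006,-0.18],"rotation":[0,0,0]},{"translation":[0.005,0.006,-0.24],"rotation":[0,0,0]},{"translation":[0.005,0.006,-0.3],"rotation":[0,0,0]},{"translation":[0.005,0.006,-0.36],"rotation":[0,0,0]},{"translation":[0.005,0.006,-0.42],"rotation":[0,0,0]},{"translation":[0.005,0.006,-0.46],"rotation":[0,0,0]},{"translation":[0.005,0.006,-0.48],"rotation":[0,0,0]},{"translation":[0.005,0.006,-0.48],"rotation":[0,0,0]}]'

```text
t: 4.37
eef_pos: [0.5071, 0.152, 0.0659]
ee_rot: [3.14, 0.0, -0.787]
force: [-0.7, 0.1, 0.1]
width: 0.0877
gripper_force: 0.0
```

apply_moves --steps '[{"translation":[0,0,0],"rotation":[0,0,0]},{"translation":[0,0,0],"rotation":[0,0,0]},{"translation":[0,0,0],"rotation":[0,0,0]},{"translation":[0,0,0],"rotation":[0,0,0]},{"translation":[0,0,0],"rotation":[0,0,0]},{"translation":[0,0,0],"rotation":[0,0,0]},{"translation":[0,0,0],"rotation":[0,0,0]},{"translation":[0,0,0],"rotation":[0,0,0]},{"translation":[0,0,0],"rotation":[0,0,0]},{"translation":[0,0,0],"rotation":[0,0,0]}]' --jaw 0.36 --newtons 5

```text
t: 5.2
eef_pos: [0.5074, 0.1525, 0.0665]
ee_rot: [3.142, 0.0, -0.786]
force: [-0.8, 0.2, -0.3]
width: 0.0298
gripper_force: 0.0
```

apply_moves --steps '[{"translation":[0,0,0],"rotation":[0,0,0]},{"translation":[0,0,0],"rotation":[0,0,0]},{"translation":[0,0,0],"rotation":[0,0,0]},{"translation":[0,0,0],"rotation":[0,0,0]},{"translation":[0,0,0],"rotation":[0,0,0]},{"translation":[0,0,0],"rotation":[0,0,0]},{"translation":[0,0,0],"rotation":[0,0,0]},{"translation":[0,0,0],"rotation":[0,0,0]},{"translation":[0,0,0],"rotation":[0,0,0]},{"translation":[0,0,0],"rotation":[0,0,0]}]' --jaw 1 --newtons 6

```text
t: 6.03
eef_pos: [0.5074, 0.1524, 0.0665]
ee_rot: [3.141, 0.0, -0.786]
force: [-0.8, -0.9, 1.4]
width: 0.0236
gripper_force: 6.0
```

apply_moves --steps '[{"translation":[0,0,0],"rotation":[0,0,0]},{"translation":[0,0,0],"rotation":[0,0,0]},{"translation":[0,0,0.01],"rotation":[0,0,0]},{"translation":[0,0,0.02],"rotation":[0,0,0]},{"translation":[0,0,0.03],"rotation":[0,0,0]},{"translation":[0,0,0.04],"rotation":[0,0,0]},{"translation":[0,0,0.05],"rotation":[0,0,0]},{"translation":[0,0,0.054],"rotation":[0,0,0]},{"translation":[0,0,0.054],"rotation":[0,0,0]},{"translation":[0,0,0.054],"rotation":[0,0,0]}]' --newtons 25

```text
t: 6.87
eef_pos: [0.5073, 0.1524, 0.08]
ee_rot: [3.141, 0.0, -0.786]
force: [1.5, 0.0, -6.8]
width: 0.0237
gripper_force: 25.0
```

```bash
python3 - <<'E'
from station import *
from h import *
s=get_state();print(s["eef_pos"],s["force"],s["ee_rot"])
im=grab_frame("scene")
for b in blobs(im,(260,150,360,262),0,amin=30):print(b)
a=np.array([.582,.077]);p=s["eef_pos"][:2]-a
print(np.hypot(*p),np.degrees(np.arctan2(p[1],p[0])))
# swing rows: 60 deg in 2 calls of 30, chord shifts from current, /250mm
for base in(0,29):
  q0=R.from_euler("z",base,degrees=True).as_matrix()[:2,:2]@p
  for i in range(1,11):
    q=R.from_euler("z",base+2.9*i,degrees=True).as_matrix()[:2,:2]@p
    print(((q-q0)/.25).round(3),round(2.9*i/30,3))
E
```

```text
[0.50731343 0.1523662  0.07996581] [ 1.54261431  0.01918209 -6.75955697] [ 3.14141149e+00  1.29742327e-04 -7.86228336e-01]
(array([305.40860215, 175.79569892]), array([41, 20,  9, 13, 93], dtype=int32))
(array([296.76404494, 199.71910112]), array([31, 46, 13,  9, 89], dtype=int32))
(array([316.41791045, 198.98507463]), array([51, 46, 12,  7, 67], dtype=int32))
0.10610442380705878 134.74049455087035
[-0.015 -0.016] 0.097
[-0.029 -0.032] 0.193
[-0.042 -0.049] 0.29
[-0.055 -0.066] 0.387
[-0.066 -0.084] 0.483
[-0.076 -0.103] 0.58
[-0.086 -0.122] 0.677
[-0.095 -0.142] 0.773
[-0.102 -0.162] 0.87
[-0.109 -0.183] 0.967
[-0.005 -0.021] 0.097
[-0.01  -0.042] 0.193
[-0.013 -0.063] 0.29
[-0.016 -0.084] 0.387
[-0.017 -0.106] 0.483
[-0.017 -0.127] 0.58
[-0.016 -0.149] 0.677
[-0.014 -0.17 ] 0.773
[-0.011 -0.191] 0.87
[-0.007 -0.212] 0.967
```

apply_moves --steps '[{"translation":[-0.015,-0.016,0],"rotation":[0,0,0.097]},{"translation":[-0.029,-0.032,0],"rotation":[0,0,0.193]},{"translation":[-0.042,-0.049,0],"rotation":[0,0,0.29]},{"translation":[-0.055,-0.066,0],"rotation":[0,0,0.387]},{"translation":[-0.066,-0.084,0],"rotation":[0,0,0.483]},{"translation":[-0.076,-0.103,0],"rotation":[0,0,0.58]},{"translation":[-0.086,-0.122,0],"rotation":[0,0,0.677]},{"translation":[-0.095,-0.142,0],"rotation":[0,0,0.773]},{"translation":[-0.102,-0.162,0],"rotation":[0,0,0.87]},{"translation":[-0.109,-0.183,0],"rotation":[0,0,0.967]}]'

```text
t: 7.75
eef_pos: [0.4804, 0.1068, 0.0801]
ee_rot: [-3.141, -0.0, -0.277]
force: [3.4, -0.5, -7.6]
width: 0.0231
gripper_force: 25.0
```

apply_moves --steps '[{"translation":[-0.005,-0.021,0],"rotation":[0,0,0.097]},{"translation":[-0.01,-0.042,0],"rotation":[0,0,0.193]},{"translation":[-0.013,-0.063,0],"rotation":[0,0,0.29]},{"translation":[-0.016,-0.084,0],"rotation":[0,0,0.387]},{"translation":[-0.017,-0.106,0],"rotation":[0,0,0.483]},{"translation":[-0.017,-0.127,0],"rotation":[0,0,0.58]},{"translation":[-0.016,-0.149,0],"rotation":[0,0,0.677]},{"translation":[-0.014,-0.17,0],"rotation":[0,0,0.773]},{"translation":[-0.011,-0.191,0],"rotation":[0,0,0.87]},{"translation":[-0.007,-0.212,0],"rotation":[0,0,0.967]}]'

```text
t: 8.58
eef_pos: [0.4788, 0.0539, 0.0802]
ee_rot: [-3.141, -0.001, 0.229]
force: [1.6, 0.6, -7.3]
width: 0.023
gripper_force: 25.0
```

```bash
python3 - <<'E'
from station import *
from h import *
s=get_state();print(s["eef_pos"],s["force"],s["ee_rot"])
a=np.array([.582,.077]);p=s["eef_pos"][:2]-a
th=np.degrees(np.arctan2(p[1],p[0]))%360
print(np.hypot(*p),th,"swung",th-134.74)
c=camera_model("wrist");im=grab_frame("wrist");cv2.imwrite("pics/w3.png",cv2.convertScaleAbs(im,alpha=1.5))
E
```

```text
[0.478805   0.05385029 0.08015097] [ 1.59818769  0.55431136 -7.27918789] [-3.14109386e+00 -9.11243634e-04  2.28794348e-01]
0.10575971257052125 192.6438296598849 swung 57.90382965988488
```

View pics/w3.png

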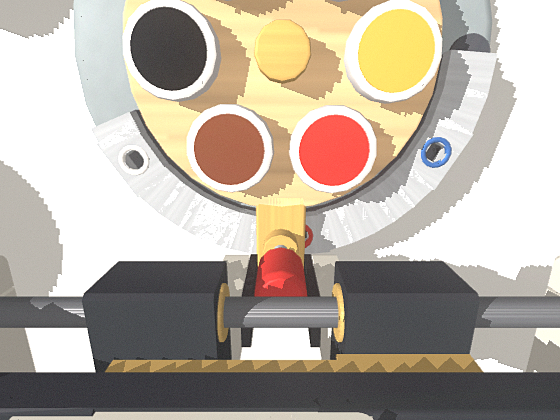

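The carousel has swung about 58°. The white hole is at (133,158), the blue at (436,152), and the red collar is just showing at (308,236). I'll cross-check the red angle from white and blue (blue − 55°).

```bash
python3 - <<'E'
from station import *
from h import *
c=camera_model("wrist")
w,b=plane(c,133.5,158,.032)[:2],plane(c,436,152,.032)[:2]
d=np.linalg.norm(w-b);print(w,b,"white-blue deg",2*np.degrees(np.arcsin(d/2/.106)), "red=",2*np.degrees(np.arcsin(d/2/.106))-55)
a=np.array([.582,.077])
for q in(w,b):print(np.hypot(*(q-a)),np.degrees(np.arctan2(*(q-a)[::-1]))%360)
p=get_state()["eef_pos"][:2]-a
p=p/np.hypot(*p)*.106
for d in np.arange(.3,9.1,.3):
  q=R.from_euler("z",d,degrees=True).as_matrix()[:2,:2]@p
  print(d.round(1),((q-p)/.25).round(4),round(d/30,3))
E
```

```text
[0.50825168 0.15213348] [ 0.55405958 -0.02549463] white-blue deg 119.82970535384538 red= 64.82970535384538
0.10527988173719825 134.46694929053592
0.10623472221255562 254.75146874536665
0.3 [ 0.0005 -0.0022] 0.01
0.6 [ 0.001  -0.0043] 0.02
0.9 [ 0.0015 -0.0065] 0.03
1.2 [ 0.0021 -0.0086] 0.04
1.5 [ 0.0026 -0.0108] 0.05
1.8 [ 0.0032 -0.0129] 0.06
2.1 [ 0.0038 -0.0151] 0.07
2.4 [ 0.0044 -0.0172] 0.08
2.7 [ 0.005  -0.0194] 0.09
3.0 [ 0.0056 -0.0215] 0.1
3.3 [ 0.0062 -0.0236] 0.11
3.6 [ 0.0068 -0.0258] 0.12
3.9 [ 0.0074 -0.0279] 0.13
4.2 [ 0.0081 -0.03  ] 0.14
4.5 [ 0.0088 -0.0321] 0.15
4.8 [ 0.0094 -0.0342] 0.16
5.1 [ 0.0101 -0.0363] 0.17
5.4 [ 0.0108 -0.0385] 0.18
5.7 [ 0.0115 -0.0406] 0.19
6.0 [ 0.0122 -0.0427] 0.2
6.3 [ 0.013  -0.0448] 0.21
6.6 [ 0.0137 -0.0469] 0.22
6.9 [ 0.0144 -0.0489] 0.23
7.2 [ 0.0152 -0.051 ] 0.24
7.5 [ 0.016  -0.0531] 0.25
7.8 [ 0.0168 -0.0552] 0.26
8.1 [ 0.0176 -0.0573] 0.27
8.4 [ 0.0184 -0.0593] 0.28
8.7 [ 0.0192 -0.0614] 0.29
9.0 [ 0.02   -0.0635] 0.3
```

apply_moves --steps '[{"translation":[0.0015,-0.0065,0],"rotation":[0,0,0.03]},{"translation":[0.0032,-0.0129,0],"rotation":[0,0,0.06]},{"translation":[0.005,-0.0194,0],"rotation":[0,0,0.09]},{"translation":[0.0068,-0.0258,0],"rotation":[0,0,0.12]},{"translation":[0.0074,-0.0279,0],"rotation":[0,0,0.13]},{"translation":[0.0074,-0.0279,-0.004],"rotation":[0,0,0.13]},{"translation":[0.0074,-0.0279,-0.008],"rotation":[0,0,0.13]},{"translation":[0.0074,-0.0279,-0.011],"rotation":[0,0,0.13]},{"translation":[0.0074,-0.0279,-0.011],"rotation":[0,0,0.13]},{"translation":[0.0074,-0.0279,-0.011],"rotation":[0,0,0.13]}]'

```text
t: 9.47
eef_pos: [0.4806, 0.0468, 0.0774]
ee_rot: [3.141, -0.0, 0.295]
force: [3.7, 0.4, -6.2]
width: 0.0227
gripper_force: 25.0
```

apply_moves --steps '[{"translation":[0,0,0],"rotation":[0,0,0]},{"translation":[0,0,0],"rotation":[0,0,0]},{"translation":[0,0,0],"rotation":[0,0,0]},{"translation":[0,0,0],"rotation":[0,0,0]},{"translation":[0,0,0],"rotation":[0,0,0]},{"translation":[0,0,-0.01],"rotation":[0,0,0]},{"translation":[0,0,-0.02],"rotation":[0,0,0]},{"translation":[0,0,-0.03],"rotation":[0,0,0]},{"translation":[0,0,-0.036],"rotation":[0,0,0]},{"translation":[0,0,-0.036],"rotation":[0,0,0]}]' --jaw 0.4 --newtons 6

```text
t: 10.3
eef_pos: [0.48, 0.0466, 0.0678]
ee_rot: [3.141, 0.001, 0.295]
force: [0.3, -0.0, -1.2]
width: 0.0265
gripper_force: 0.0
```

```bash
cat > look.py <<'E'
from station import *
from h import *
s=get_state();print(s["t"],s["eef_pos"].round(4),s["force"].round(1),s["width"])
a=np.array([.582,.077]);p=s["eef_pos"][:2]-a
th=np.degrees(np.arctan2(p[1],p[0]))%360
print(np.hypot(*p),"swung",th-134.74)
e=np.array([-np.sin(np.radians(th)),np.cos(np.radians(th))]);print("tang force",s["force"][:2]@e, "radial",s["force"][:2]@p/np.hypot(*p))
im=grab_frame("scene")
for b in blobs(im,(240,150,360,262),0,amin=30):print(b[0].round(1),b[1])
c=camera_model("wrist");im=grab_frame("wrist")
for b in blobs(im,(240,190,340,300),0,amin=30):print("w",b[0].round(1),b[1])
E
python3 look.py
```

```text
10.3 [0.48   0.0466 0.0678] [ 0.3 -0.  -1.2] 0.026532284676157026
0.10646312670503202 swung 61.869978128423355
tang force 0.08054503969742821 radial -0.25480766575133285
[296.1 199.9] [51 47 11  7 65]
[287.2 212.3] [ 41  57  14  11 108]
w [280.2 277. ] [  13   62   55   45 1956]
```

apply_moves --steps '[{"translation":[0.0004,-0.0013,0],"rotation":[0,0,0.006]},{"translation":[0.0008,-0.0026,0],"rotation":[0,0,0.012]},{"translation":[0.0012,-0.0038,0],"rotation":[0,0,0.018]},{"translation":[0.0016,-0.0051,0],"rotation":[0,0,0.024]},{"translation":[0.002,-0.0064,0],"rotation":[0,0,0.03]},{"translation":[0.0024,-0.0077,0],"rotation":[0,0,0.036]},{"translation":[0.0028,-0.009,0],"rotation":[0,0,0.042]},{"translation":[0.0032,-0.0102,0],"rotation":[0,0,0.048]},{"translation":[0.0036,-0.0115,0],"rotation":[0,0,0.054]},{"translation":[0.004,-0.0128,0],"rotation":[0,0,0.06]}]'

```text
t: 11.23
eef_pos: [0.4813, 0.0434, 0.0684]
ee_rot: [3.141, 0.0, 0.326]
force: [0.5, -0.4, -0.3]
width: 0.0265
gripper_force: 0.0
```

```bash
python3 look.py
```

```text
11.2333 [0.4813 0.0434 0.0684] [ 0.5 -0.4 -0.3] 0.0264817582947538
0.10612308108463352 swung 63.72280619497755
tang force 0.5240759428016518 radial -0.3305812011068158
[295.9 200. ] [51 47 11  7 66]
[287.3 212.7] [ 41  58  14  10 108]
w [279.9 273.8] [  14   56   53   51 2222]
```

```bash
python3 - <<'E'
from station import *
from h import *
im=grab_frame("wrist");cv2.imwrite("pics/w4.png",cv2.resize(cv2.convertScaleAbs(im[180:360,200:400],alpha=1.5),None,fx=3,fy=3))
print(get_state()["force"])
E
```

```text
[-0.69892749 -0.04905226  0.11028269]
```

View pics/w4.png

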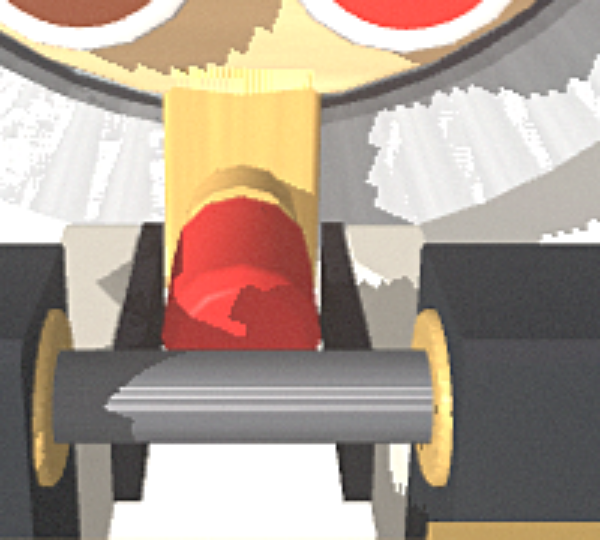

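The knob is centred between the pads and only a little stem shows above the bush, with the knob's lower edge at about row 247 of the full frame. I'll compare that with the rows predicted for different lifts.

```bash
python3 - <<'E'
from station import *
from h import *
c=camera_model("wrist");M=R.from_euler("xyz",c["rotation"]).as_matrix()
def pr(p):
    x=M.T@(np.array(p)-c["xyz"]);return (c["cx"]+c["fx"]*x[0]/x[2]).round(1),(c["cy"]+c["fy"]*x[1]/x[2]).round(1)
a=np.array([.582,.077])
for sw in(62,63,64,65):
  t=np.radians(134.74+sw);u=np.array([np.cos(t),np.sin(t)])
  for l in(0,.01):
    print(sw,l,"near bottom",pr([*(a+.094*u),.06+l]),"near top",pr([*(a+.094*u),.095+l]),"axis top",pr([*(a+.106*u),.095+l]))
E
```

```text
62 0 near bottom (np.float64(275.7), np.float64(242.4)) near top (np.float64(274.7), np.float64(272.7)) axis top (np.float64(273.9), np.float64(297.3))
62 0.01 near bottom (np.float64(275.5), np.float64(249.9)) near top (np.float64(274.3), np.float64(284.1)) axis top (np.float64(273.5), np.float64(310.1))
63 0 near bottom (np.float64(278.8), np.float64(242.5)) near top (np.float64(278.5), np.float64(272.8)) axis top (np.float64(278.1), np.float64(297.4))
63 0.01 near bottom (np.float64(278.7), np.float64(249.9)) near top (np.float64(278.4), np.float64(284.1)) axis top (np.float64(278.0), np.float64(310.2))
64 0 near bottom (np.float64(281.9), np.float64(242.5)) near top (np.float64(282.3), np.float64(272.8)) axis top (np.float64(282.3), np.float64(297.5))
64 0.01 near bottom (np.float64(282.0), np.float64(250.0)) near top (np.float64(282.5), np.float64(284.2)) axis top (np.float64(282.5), np.float64(310.2))
65 0 near bottom (np.float64(285.0), np.float64(242.5)) near top (np.float64(286.1), np.float64(272.8)) axis top (np.float64(286.5), np.float64(297.4))
65 0.01 near bottom (np.float64(285.3), np.float64(249.9)) near top (np.float64(286.6), np.float64(284.1)) axis top (np.float64(286.9), np.float64(310.2))
```

The lower edge of the knob went from row 252 to 246 and there is no tangential force, so the pin seems to have dropped in and pulled the carousel clear of the pad. I'll open, rise and measure the knob's height.

apply_moves --steps '[{"translation":[0,0,0],"rotation":[0,0,0]},{"translation":[0,0,0],"rotation":[0,0,0]},{"translation":[0,0,0],"rotation":[0,0,0]},{"translation":[0,0,0],"rotation":[0,0,0]},{"translation":[0,0,0],"rotation":[0,0,0]},{"translation":[0,0,0],"rotation":[0,0,0]},{"translation":[0,0,0.06],"rotation":[0,0,0]},{"translation":[0,0,0.12],"rotation":[0,0,0]},{"translation":[0,0,0.18],"rotation":[0,0,0]},{"translation":[0,0,0.24],"rotation":[0,0,0]}]' --jaw -1

```text
t: 12.22
eef_pos: [0.4812, 0.0435, 0.1289]
ee_rot: [3.142, 0.0, 0.326]
force: [-0.0, 0.3, 0.1]
width: 0.0856
gripper_force: 0.0
```

apply_moves --steps '[{"translation":[0,0,0.06],"rotation":[0,0,0]},{"translation":[0,0,0.12],"rotation":[0,0,0]},{"translation":[0,0,0.18],"rotation":[0,0,0]},{"translation":[0,0,0.24],"rotation":[0,0,0]},{"translation":[0,0,0.24],"rotation":[0,0,0]},{"translation":[0,0,0.24],"rotation":[0,0,0]},{"translation":[0,0,0.24],"rotation":[0,0,0]},{"translation":[0,0,0.24],"rotation":[0,0,0]},{"translation":[0,0,0.24],"rotation":[0,0,0]},{"translation":[0,0,0.24],"rotation":[0,0,0]}]'

```text
t: 13.05
eef_pos: [0.481, 0.0434, 0.1877]
ee_rot: [3.141, 0.001, 0.326]
force: [-0.5, 0.2, 0.3]
width: 0.0873
gripper_force: 0.0
```

```bash
python3 - <<'E'
from station import *
from h import *
import json
print(get_state()["eef_pos"])
c=camera_model("wrist");im=grab_frame("wrist");cv2.imwrite("pics/w5.png",im)
json.dump({k:np.asarray(v).tolist() for k,v in c.items()},open("w5.json","w"))
for b in blobs(im,(180,100,400,330),0,amin=8):print(b)
s=grab_frame("scene");t=grab_frame("top")
cv2.imwrite("pics/s5.png",s);cv2.imwrite("pics/t5.png",t)
for b in blobs(s,(240,150,360,262),0,amin=20):print("s",b)
z=np.hstack([cv2.resize(cv2.convertScaleAbs(im[130:280,190:390],alpha=1.5),(400,300)),cv2.resize(cv2.convertScaleAbs(s[165:255,240:360],alpha=1.5),(400,300))])
cv2.imwrite("pics/z5.png",z)
E
```

```text
[0.48102852 0.04340835 0.18768955]
(array([239.42105263, 115.31578947]), array([57, 12,  7,  8, 19], dtype=int32))
(array([247.51665081, 135.81826832]), array([  46,   12,   44,   45, 1051], dtype=int32))
(array([314.01756587, 134.38895859]), array([ 112,   12,   45,   46, 1594], dtype=int32))
(array([280.20697674, 209.56162791]), array([ 86,  92,  30,  36, 860], dtype=int32))
s (array([272.24719101, 194.94382022]), array([29, 39,  8, 13, 89], dtype=int32))
s (array([295.85074627, 200.        ]), array([51, 47, 11,  7, 67], dtype=int32))
s (array([287.31818182, 212.65454545]), array([ 41,  58,  14,  10, 110], dtype=int32))
```

View pics/z5.png

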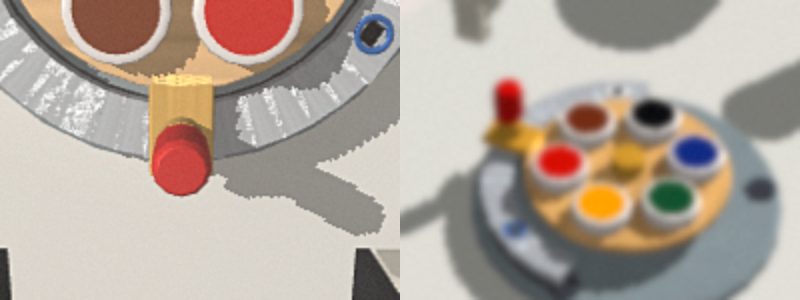

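The knob sits down on the bush and hides the red collar. I'll check its height by triangulating the wrist and scene views.

```bash
python3 - <<'E'
from station import *
from h import *
import json
c=json.load(open("w5.json"));k,e=tri([ray(c,280.21,209.56),ray(camera_model("scene"),272.25,194.94)])
a=np.array([.582,.077]);d=k[:2]-a;print(k,e,np.hypot(*d),np.degrees(np.arctan2(d[1],d[0]))%360-134.6)
M=R.from_euler("xyz",c["rotation"]).as_matrix();u=d/np.hypot(*d)
for h in(.08,.09):
  x=M.T@(np.array([*(a+.106*u),h])-c["xyz"]);print(h,c["cy"]+c["fy"]*x[1]/x[2])
c=json.load(open("w2.json"));M=R.from_euler("xyz",c["rotation"]).as_matrix();x=M.T@(np.array([.5073,.1524,.08])-c["xyz"]);print("w2 ref pred",c["cy"]+c["fy"]*x[1]/x[2],"seen 211.2")
E
```

```text
[0.48134299 0.04367324 0.07947183] [np.float64(0.0006880224572915285), np.float64(0.0006880224572915238)] 0.10603068943008084 63.719306019763934
0.08 210.53156528897406
0.09 214.11408142621255
w2 ref pred 211.49169008353172 seen 211.2
```

```bash
python3 -c "
from station import *
print(job_done())"
```

```text
the job is handed in; nothing more can be done
None
```

I turned the carousel counter-clockwise about 64° to the red-collared hole and handed the job in; the knob measured 79.5 mm high (80 mm is fully home), the robot was clear of everything, and no verdict was returned.

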